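# Nip a limestone block in the bench clamp by feel

## Robot

A 6-joint arm with a two-finger parallel gripper is mounted at the origin on the work surface. World frame = base frame: x ahead of the robot, y to its left, z up, the work surface at z = 0. Lengths are in m, angles in rad, forces in N, time in s.
With the tool pointing down it reaches from about 0.275 to 0.875 m from the base axis. Payload 12.5 kg.
Tool frame: the origin (TCP) lies between the finger pads; the fingertips stand 8 mm ahead of it and the grasp point (between the pads) lies 11 mm behind it; x points along the fingers, y is the direction in which the jaws open and shut, and the axes are right-handed (so a half turn about x gives the same grasp; the last joint's range is limited). The gripper opens to 85 mm and grips with 20 to 120 N. Pads are 22 mm wide; open, the fingers measure 114 mm over their backs; the gripper's body (76 mm by 85 mm) begins 54 mm behind the grasp point. The pads swing forward as they close: fully open they stand 13 mm farther back than shut.
Start: joints at [-1.236, 0.351, 1.652, -0, 1.139, -0.085], TCP at [0.224, -0.502, 0.239] pointing down, gripper open.
Joint ranges: [-2.75, 2.75], [-0.79, 2.1], [0.01, 2.65], [-1.57, 4.71], [0.07, 3.14], [-2.87, 2.87]. Speed limits (rad/s): [2.22, 2.22, 2.79, 3.14, 3.14, 3.14].

## Interface

Orientations are given as [roll, pitch, yaw] about the fixed x, y, z axes, in that order (R = Rz(yaw) Ry(pitch) Rx(roll)).
In Python, from rig import arm gives the robot as it stands.
- The arm moves only by the tool drive_tool, never from a script. Its argument "rows" is a list of rows, each an object of numbers: "tx", "ty", "tz": the shift along the tool's x, y, z in mm; "twist": the turn about the tool's x in degrees; "fingers": the opening, from 0 (shut) to 1 (fully open). A call has 1 to 20 rows; each row is the pose to reach, as a shift and turn from the pose commanded when the call began, along the tool's axes at that moment; what a row does not reach only later rows make up. A row lasts 1/10 s, in which the tool goes at most 50 mm and 8.59 degrees, less where a joint would pass 70% of its speed; a pose out of reach is approached as far as the arm can. A call with a gripper value outside its range is refused whole. The fingers move at their own pace and stop on an object; "force" is the grip in N (left out, the last holds). Time passes only in rows, so rows that repeat a pose let the fingers close. It gives the time, the measured TCP pose, the force and the opening at its end, in the units of the state.
- arm.get_state(): the state, without advancing time (a new reading comes with each control period).
- arm.get_image(name): name is "scene" or "top" or "wrist"; returns a dict with "frame" (400x640x3 uint8, blue, green, red), "vertical_fov" (degrees; the focal length in pixels is half the picture's height over the tangent of half this angle, whatever the lens; pixels are square), "cx", "cy" (the principal point, pixels), "rvec" (rotation vector, rad) and "tvec" (3), from world to camera coordinates, as OpenCV has them. Camera axes: x right, y down, z forward; pixel columns grow to the right and rows downward; lengths in m; the calibration is good to about 2 mm. The wrist camera is an equidistant fisheye: a pixel r from the principal point sees the ray r / f radians off the axis. A picture is of the moment at which its call begins. There is no depth.
- arm.hand_in(): hands the job in, once; it reports no verdict.
Trained networks look in a picture, given as the dict that the camera call returned (one of the last four; its "shot" number tells which), for a name from the list of things; names that differ only in an ending like _2 or _b are one class to them, and where a whole thing is asked for, a point or a joint stands for the part that bears it (a point fixed in the world has none). Each returns a list of dicts, best first, with "p" (0 to 1); they miss things now and then, are a little off and sometimes report something else, mostly with a low value. They report only what shows in the picture. A call takes as long as a camera call. They do not tell look-alikes from the thing itself.
- arm.silhouettes(picture, label): "region" (400x640 bool, what is visible of it) and "bbox" ([centre column, centre row, width, height] in pixels, round what is visible of it).
- arm.spot_point(picture, label): "position" ([column, row] in pixels: a listed point, or the origin of a listed thing).
The state is a dict: "time_s": time; "q": joint angles; "dq": joint speeds; "effort": joint torques, N m; "ee_pos": TCP position; "ee_rot": TCP orientation; "contact_force": force on the tool from outside, world axes, zero at the start; "wrist_torque": the same for the moment, N m; "opening": finger opening in m.
Only numpy, scipy, OpenCV 4.12 (cv2) and the standard library are available. Lean on these libraries where they do the work, as an engineer would, in place of code of your own. Each camera call takes 0.05 s, during which the arm holds its last target.

## Task

Stand the loose limestone block upright between the two jaws of the green bench clamp, square to them and about in the middle, then swing the clamp's lever round its arc, feeling for the place where it stiffens, and go on only until the block is gripped firmly. The stone is brittle, so do not overtighten; let go of the lever there and leave the other things on the bench where they are.

Things in the scene. Friction and masses are not known exactly. Their poses are not given: they have to be found in the camera images.
- clamp: Green cast iron bench clamp, fixed. Base plate 250 x 80 mm, 25 mm high, feet to 68 mm either side. Origin on the bench top under the seat for the stone; x is the clamping direction, from the lever side to the back jaw, z up. Two dark jaws 46 mm wide (y), tops 66 mm above the bench, the moving one at -x, the back one at +x. Behind the back jaw an iron post at x = 78 to 98 mm, 68 mm high.
- seat (a point): Middle of the place for the stone, on the clamp's base 25 mm above the bench; axes as the clamp's. The block's underside centre belongs here. The back jaw's face is at about x = 31 mm, but its set differs from job to job by up to 6 mm either way and is not measured, so the lever angle at which the jaws close on the stone may be anywhere from 0.8 to 1.9 rad.
- block: Rough pale limestone block with a brown fossil streak on top, 44 (x) x 58 (y) x 64 (z) mm, about 0.4 kg, loose; origin at the centre of its underside, z up. Its 44 mm (x) goes between the jaws, either way round; pick it across its 58 mm (y). The flat, thinner slab of similar stone is not it.
- jaw: The clamp's moving jaw with its rubber face; origin and axes are the clamp's when the lever is at 0, and it shifts along the clamp's x by 12 mm per rad of lever. At lever 0 its face stands at x = -29 mm. The face is springy, 30 N per mm. A firm grip on the stone is 20 to 100 N.
- lever (a joint): Clamp lever angle, rad: 0 open, grows as it tightens (clockwise from above), stop at 2.4; starts at 0 to 0.2, stays where left. Swung free it drags about 6 N at the grip (3 to 5 N just after a stop); when the jaws close on the stone this rises some 4 N per 10 mm of grip travel. 3 to 7 N above the free drag is a firm grip; 12 N above, the stone cracks. Let go, a grip over 50 N eases to that.
- lever_grip (a point): Point on the axis of the upright round black handle at the lever's end, 100 mm above the bench; handle 16 mm thick, from 66 to 118 mm above the bench. It travels on a level circle of 100 mm radius about the pivot; seen in the clamp's frame it lies at the angle pi + 1.2 - (lever angle) from the clamp's x axis.
- lever_pivot (a point): Point on the lever's upright hinge axis, 58 mm above the bench, 105 mm from the clamp's origin towards its -x.
- shell_plate: Bystander: brown turtle shell plate, 94 mm across, 14 mm high.
- scribe: Bystander: chrome air scribe, a pen-like tool 175 mm long, 19 mm thick, lying.
- agate: Bystander: polished agate chip, 44 mm across, 14 mm high.
- brush: Bystander: brush, lying.
- glue_jar: Bystander: brown glass jar, 56 mm across, 75 mm high.
- offcut: Bystander: flat limestone offcut 85 x 50 x 18 mm.
Mind the look-alikes: they are no part of the job. What is shaped like the block but blue or yellow is not meant.

How it is judged:
By the outcome, as a careful person would: the job done as asked, in the order asked, and still so for the second after the job is handed in, with the robot touching nothing.
It also fails if it takes over 61 s, if anything falls off the work surface, if the arm or the gripper's body presses on something with over 40 N, if the wrist force passes 120 N, or if a joint passes its speed limit or range.

## Working session

There is one attempt and no reset: what is moved stays moved. The work goes in short steps, Python scripts to look and compute and a tool call to move; the robot and the scene stay as the last step left them, time stands still between calls to the robot, and variables do not carry over. Pictures are saved under pics/ and viewed, and the job is handed in when it is done.

Besides the shell and the picture viewer there is one more tool, called after "Request:" as name(argument=value, ...), one argument or row to a line, values as JSON. drive_tool: Moves the arm, as the interface text tells. Its arguments: {"type":"object","properties":{"rows":{"type":"array","items":{"type":"object","properties":{"tx":{"type":"number"},"ty":{"type":"number"},"tz":{"type":"number"},"twist":{"type":"number"},"fingers":{"type":"number"}}}},"force":{"type":"number"}},"required":["rows"]}

```bash
ls; mkdir -p pics; python3 - <<'E'
from rig import arm
import cv2,pickle
s=arm.get_state(); print({k:s[k] for k in s})
P={}
for n in ("scene","top","wrist"):
    p=arm.get_image(n); cv2.imwrite(f"pics/a_{n}.png",p["frame"]); P[n]=p
    print(n,{k:v for k,v in p.items() if k!="frame"})
    for l in ("block","clamp","seat","lever_grip","lever_pivot","jaw","offcut"):
        try:
            r=arm.spot_point(p,l); print(l,[(x['p'],x['position']) for x in r[:3]])
        except Exception as e: print(l,e)
pickle.dump(P,open("P0.pkl","wb"))
E
```

```text
pics
{'time_s': 0.0, 'q': array([-1.23556313e+00,  3.51239964e-01,  1.65241595e+00, -1.09385543e-05,
        1.13907254e+00, -8.45948612e-02]), 'dq': array([-8.75896027e-04,  8.73075366e-04,  7.06893109e-04,  9.66412073e-05,
       -7.47159095e-04, -1.14014451e-06]), 'effort': array([ 1.19381275e-03, -5.06102085e+01, -2.91402251e+01, -8.55395865e-05,
        4.65720281e-03,  1.13395296e-05]), 'ee_pos': array([ 0.22410288, -0.5019324 ,  0.23875946]), 'ee_rot': array([-1.64664892,  1.56966049,  1.91477637]), 'contact_force': array([ 0.17895336,  0.28608154, -0.40859089]), 'wrist_torque': array([0.01028886, 0.00788903, 0.00630968]), 'opening': 0.0857038896508854}
scene {'vertical_fov': 48.52657781066439, 'cx': 316.4240199837405, 'cy': 196.71607404193855, 'rvec': array([ 1.16183646,  2.60647239, -0.71779054]), 'tvec': array([ 0.4033009 , -0.29518375,  1.53849829]), 'shot': 1}
block [(0.89, [354.1, 260.6]), (0.64, [406.4, 320.2]), (0.59, [386.9, 281.2])]
clamp [(0.8, [317.2, 206.5])]
seat [(0.73, [322.2, 206.6])]
lever_grip [(0.57, [267.0, 172.1])]
lever_pivot [(0.75, [300.8, 172.4])]
jaw [(0.8, [324.1, 211.2]), (0.18, [213.6, 161.2])]
offcut [(0.64, [342.0, 316.9])]
top {'vertical_fov': 55.50140420217524, 'cx': 324.37847087981254, 'cy': 201.1942779858246, 'rvec': array([ 2.15882894, -2.1228723 ,  0.10198601]), 'tvec': array([-0.03170811,  0.57082454,  0.89628117]), 'shot': 2}
block [(0.68, [176.3, 172.0]), (0.65, [256.6, 186.1])]
clamp [(0.91, [329.1, 215.1])]
seat [(0.92, [327.9, 217.4])]
lever_grip [(0.96, [402.9, 189.3]), (0.17, [487.6, 277.0])]
lever_pivot [(0.94, [371.0, 222.9])]
jaw [(0.56, [326.7, 218.2])]
offcut []
wrist {'vertical_fov': 65.70646984690485, 'cx': 321.05097674199124, 'cy': 195.8953874807927, 'rvec': array([-2.4225111 ,  1.56958107,  0.23203471]), 'tvec': array([-0.55044174, -0.03734971,  0.37912525]), 'shot': 3}
block []
clamp []
seat []
lever_grip []
lever_pivot []
jaw []
offcut []
```

View pics/a_scene.png

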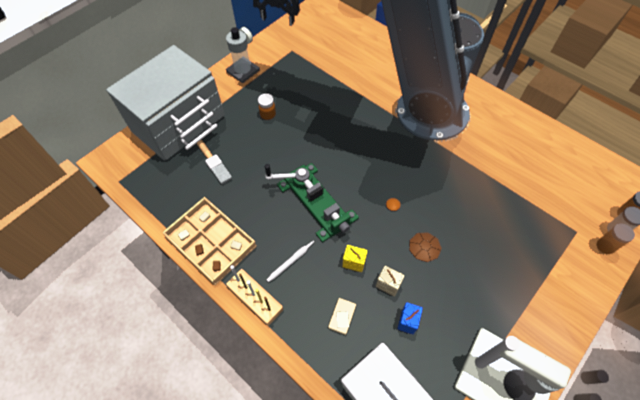

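View pics/a_top.png

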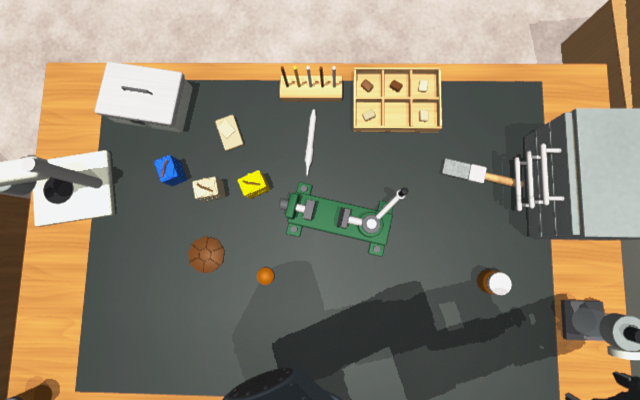

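View pics/a_wrist.png

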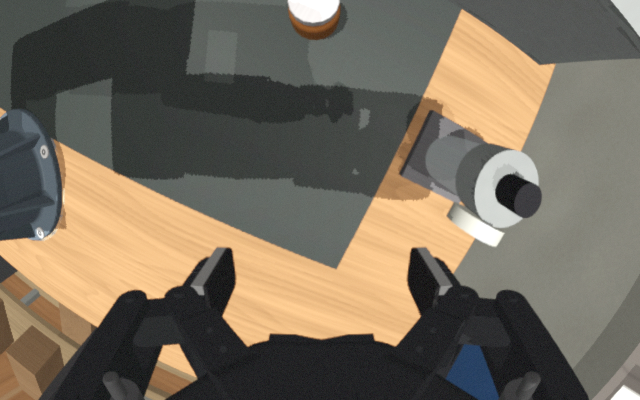

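The pale block is at top (206,188) and scene (391,281). The yellow and blue ones, at top (253,183) and (168,168), are decoys. The clamp is at top (340,218) with its lever grip at (403,190).

```bash
cat > h.py <<'E'
import numpy as np,cv2
from scipy.optimize import least_squares
from scipy.spatial.transform import Rotation as R
def proj(p,X):
    X=np.atleast_2d(X).astype(float); f=200/np.tan(np.radians(p["vertical_fov"])/2)
    C=X@cv2.Rodrigues(np.array(p["rvec"]))[0].T+np.array(p["tvec"])
    if p.get("fish"):
        r=np.linalg.norm(C[:,:2],axis=1); th=np.arctan2(r,C[:,2]); k=f*th/np.maximum(r,1e-9)
        return np.c_[p["cx"]+k*C[:,0],p["cy"]+k*C[:,1]]
    return np.c_[p["cx"]+f*C[:,0]/C[:,2],p["cy"]+f*C[:,1]/C[:,2]]
def ground(p,uv,z):
    f=200/np.tan(np.radians(p["vertical_fov"])/2)
    x,y=(uv[0]-p["cx"])/f,(uv[1]-p["cy"])/f
    if p.get("fish"):
        th=np.hypot(x,y); d=np.array([x/th*np.sin(th),y/th*np.sin(th),np.cos(th)])
    else: d=np.array([x,y,1.])
    M=cv2.Rodrigues(np.array(p["rvec"]))[0]; d=M.T@d; o=-M.T@np.array(p["tvec"])
    return o+d*(z-o[2])/d[2]
def box(x,y,yaw,z0=0,s=(.044,.058,.064)):
    c,n=np.cos(yaw),np.sin(yaw)
    P=np.array([[i*s[0]/2,j*s[1]/2,k*s[2]] for i in(-1,1) for j in(-1,1) for k in(0,1)])
    return P@np.array([[c,n,0],[-n,c,0],[0,0,1]])+[x,y,z0]
def mask(p,X):
    m=np.zeros((1600,2560),np.uint8)
    h=cv2.convexHull((proj(p,X)*4+1.5).astype(np.float32)).round().astype(np.int32)
    cv2.fillPoly(m,[h],255); return cv2.resize(m,(640,400),interpolation=cv2.INTER_AREA)/255.
def fitbox(pics,regs,x0,z0=0,**kw):
    from scipy.optimize import minimize
    def cost(v): return sum(np.abs(mask(p,box(*v,z0,**kw))-r).sum()/max(r.sum(),1) for p,r in zip(pics,regs))
    best=None
    for yaw in np.radians(np.arange(-90,90,15)):
        o=minimize(cost,[x0[0],x0[1],yaw],method="Nelder-Mead",options=dict(initial_simplex=[[x0[0],x0[1],yaw],[x0[0]+.01,x0[1],yaw],[x0[0],x0[1]+.01,yaw],[x0[0],x0[1],yaw+.2]],xatol=1e-4,fatol=1e-4))
        print(np.degrees(yaw),o.fun.round(3),o.x.round(4),round(np.degrees(o.x[2])%180,1))
        if best is None or o.fun<best.fun: best=o
    return best.x
E
python3 - <<'E'
from rig import arm
from h import *
import pickle
S=arm.get_image("scene");T=arm.get_image("top")
regs=[]
for p,c,n in((S,(391,281),'s'),(T,(206,188),'t')):
    rr=arm.silhouettes(p,"block"); print([(x['p'],x['bbox']) for x in rr])
    r=[x for x in rr if x['region'][c[1],c[0]]][0]['region']; regs.append(r.astype(float))
print(ground(T,(206,188),.06))
print("fit",fitbox([S,T],regs,ground(T,(206,188),.06)[:2]))
# clamp
obs={}
for k,p in(("S",S),("T",T)):
    for l in ("seat","lever_grip","lever_pivot","clamp","jaw"):
        r=arm.spot_point(p,l)
        if r: obs[k,l]=np.array(r[0]['position'])
def model(v,l):
    x,y,a,lv=v
    q={"seat":(0,0,.025),"clamp":(0,0,0),"jaw":(.012*lv,0,0),"lever_pivot":(-.105,0,.058),"lever_grip":(-.105+.1*np.cos(np.pi+1.2-lv),.1*np.sin(np.pi+1.2-lv),.1)}[l]
    c,s=np.cos(a),np.sin(a); return np.array([x+c*q[0]-s*q[1],y+s*q[0]+c*q[1],q[2]])
x0=ground(T,obs["T","seat"],.025);d=x0-ground(T,obs["T","lever_pivot"],.058)
f=lambda v:np.concatenate([(proj({"S":S,"T":T}[k],model(v,l))[0]-o)/(1 if l in("seat","lever_pivot","lever_grip") else 2) for (k,l),o in obs.items()])
o=least_squares(f,[x0[0],x0[1],np.arctan2(d[1],d[0]),.1],loss="soft_l1",x_scale=[.01,.01,.1,.1])
print("clamp",o.x,np.degrees(o.x[2])); 
for (k,l),ob in obs.items(): print(k,l,(proj({"S":S,"T":T}[k],model(o.x,l))[0]-ob).round(1))
print("pivot",model(o.x,"lever_pivot"),"grip",model(o.x,"lever_grip"))
for n,p in(("s",S),("t",T)): cv2.imwrite(f"pics/crop_{n}.png",cv2.resize(p["frame"][150:350,180:420] if n=="t" else p["frame"][150:330,240:440],None,fx=3,fy=3,interpolation=cv2.INTER_CUBIC))
E
```

```text
[(0.94, [409.1, 320.8, 24.5, 31.7]), (0.74, [391.1, 281.6, 24.5, 30.7]), (0.69, [355.6, 257.6, 24.5, 27.2])]
[(0.97, [207.9, 189.9, 31.8, 23.9]), (0.88, [252.3, 184.6, 30.6, 22.7]), (0.58, [170.9, 172.1, 30.7, 29.9])]
[0.59616014 0.26452309 0.06      ]
-90.0 0.614 [ 0.597   0.2675 -1.7872] 77.6
-75.0 0.691 [ 0.5981  0.2659 -0.8092] 133.6
-59.99999999999999 0.696 [ 0.5982  0.2645 -0.8689] 130.2
-45.0 0.692 [ 0.5979  0.2654 -0.7865] 134.9
-29.999999999999996 0.251 [0.5981 0.2657 0.2648] 15.2
-14.999999999999998 0.243 [0.5975 0.2653 0.2418] 13.9
0.0 0.247 [0.5972 0.2651 0.2279] 13.1
14.999999999999998 0.25 [0.5981 0.2654 0.2637] 15.1
29.999999999999996 0.242 [0.5979 0.2656 0.25  ] 14.3
45.0 0.243 [0.5979 0.2656 0.2498] 14.3
59.99999999999999 0.606 [0.5969 0.2661 1.2712] 72.8
75.0 0.608 [0.5963 0.2661 1.2938] 74.1
fit [0.59786072 0.26556153 0.25001493]
clamp [ 0.53813132 -0.03028803  1.36692725  0.16105079] 78.31916253343326
S seat [-0.2 -3.1]
S lever_grip [-1.8  0.2]
S lever_pivot [-1.4  2.2]
S clamp [ 4.2 -1.8]
S jaw [-2.6 -1.2]
T seat [-2.2 -2.5]
T lever_grip [-0.8  2.3]
T lever_pivot [0.2 0.6]
T clamp [0.2 0.9]
pivot [ 0.51687305 -0.13311354  0.058     ] grip [ 0.59100808 -0.20022537  0.1       ]
```

View pics/crop_t.png

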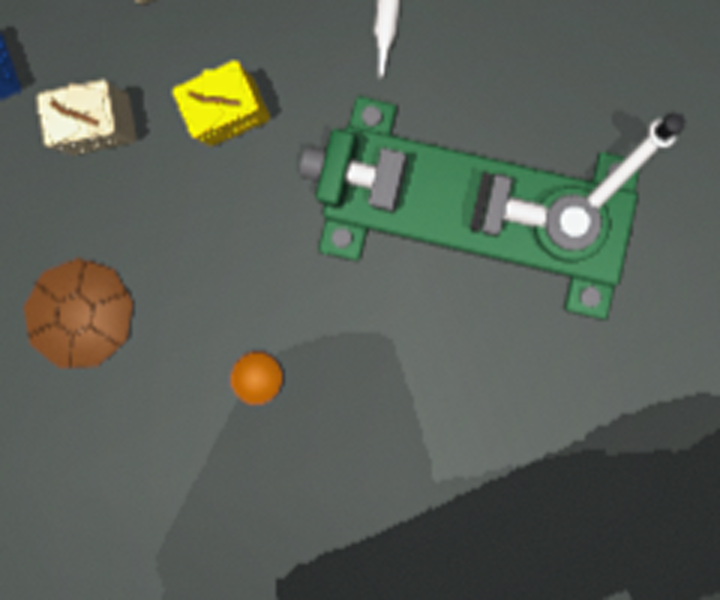

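View pics/crop_s.png

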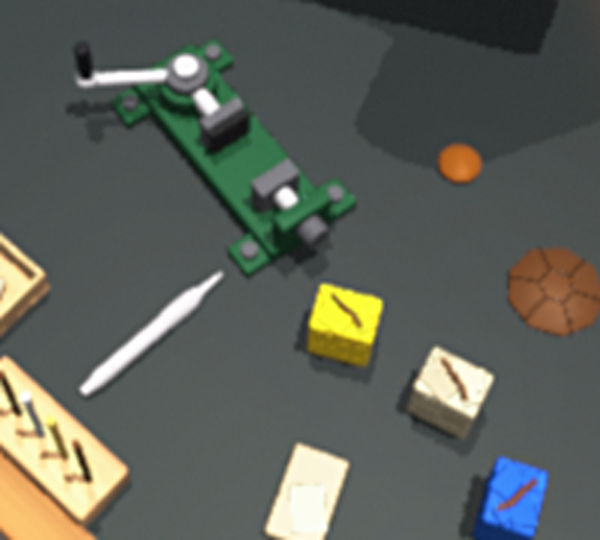

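```bash
python3 - <<'E'
from rig import arm
from h import *
s=arm.get_state()
M=R.from_euler("xyz",s["ee_rot"]).as_matrix(); print(M.round(3)); print("tool y yaw",np.degrees(np.arctan2(M[1,1],M[0,1])))
import h
S=arm.get_image("scene");T=arm.get_image("top")
for nm,cs,ct in(("yellow",(355,258),(252,184)),("blue",(410,320),(170,171))):
    regs=[]
    for p,c in((S,cs),(T,ct)):
        regs.append([x for x in arm.silhouettes(p,"block") if x['region'][c[1],c[0]]][0]['region'].astype(float))
    print(nm,fitbox([S,T],regs,ground(T,ct,.05)[:2]))
tgt=np.array([.57,.262,.26]); print("shift tool mm",M.T@(tgt-s["ee_pos"])*1000)
E
```

```text
[[ 0.     0.408 -0.913]
 [-0.    -0.913 -0.408]
 [-1.     0.     0.   ]]
tool y yaw -65.94598955673521
-90.0 0.614 [ 0.6102  0.1545 -1.6158] 87.4
-75.0 0.615 [ 0.6093  0.1544 -1.7233] 81.3
-59.99999999999999 0.191 [0.6109 0.1537 0.4349] 24.9
-45.0 0.185 [0.6111 0.1538 0.4435] 25.4
-29.999999999999996 0.188 [0.6109 0.1537 0.4336] 24.8
-14.999999999999998 0.185 [0.6107 0.154  0.4662] 26.7
0.0 0.185 [0.6112 0.1538 0.4456] 25.5
14.999999999999998 0.191 [0.611  0.1534 0.4626] 26.5
29.999999999999996 0.188 [0.6116 0.1539 0.464 ] 26.6
45.0 0.187 [0.6115 0.154  0.4713] 27.0
59.99999999999999 0.187 [0.6113 0.154  0.4808] 27.5
75.0 0.196 [0.6099 0.1537 0.4466] 25.6
yellow [0.61106357 0.15381296 0.44346091]
-90.0 0.232 [ 0.6439  0.3657 -1.2014] 111.2
-75.0 0.237 [ 0.6428  0.3651 -1.2314] 109.4
-59.99999999999999 0.231 [ 0.6438  0.3648 -1.181 ] 112.3
-45.0 0.236 [ 0.6444  0.3659 -1.1804] 112.4
-29.999999999999996 0.239 [ 0.6447  0.3656 -1.185 ] 112.1
-14.999999999999998 0.657 [0.6434 0.3657 0.0527] 3.0
0.0 0.652 [0.6435 0.3659 0.081 ] 4.6
14.999999999999998 0.661 [0.6427 0.3666 0.1271] 7.3
29.999999999999996 0.673 [0.6446 0.3664 0.8462] 48.5
45.0 0.675 [0.6449 0.3661 0.8698] 49.8
59.99999999999999 0.23 [0.6438 0.3656 1.9393] 111.1
75.0 0.228 [0.6442 0.3657 1.9328] 110.7
blue [0.64416867 0.36570028 1.93281327]
shift tool mm [ -20.72753793 -556.90993985 -627.27639641]
```

Request:
drive_tool(
  rows=[
    {"tx": -20, "ty": -550, "tz": -650, "twist": 10, "fingers": 1},
    {"tx": -20, "ty": -550, "tz": -650, "twist": 10},
    {"tx": -20, "ty": -550, "tz": -650, "twist": 10},
    {"tx": -20, "ty": -550, "tz": -650, "twist": 10},
    {"tx": -20, "ty": -550, "tz": -650, "twist": 10},
    {"tx": -20, "ty": -550, "tz": -650, "twist": 10},
    {"tx": -20, "ty": -550, "tz": -650, "twist": 10},
    {"tx": -20, "ty": -550, "tz": -650, "twist": 10},
    {"tx": -20, "ty": -550, "tz": -650, "twist": 10},
    {"tx": -20, "ty": -550, "tz": -650, "twist": 10},
    {"tx": -20, "ty": -550, "tz": -650, "twist": 10},
    {"tx": -20, "ty": -550, "tz": -650, "twist": 10},
    {"tx": -20, "ty": -550, "tz": -650, "twist": 10},
    {"tx": -20, "ty": -550, "tz": -650, "twist": 10},
    {"tx": -20, "ty": -550, "tz": -650, "twist": 10},
    {"tx": -20, "ty": -550, "tz": -650, "twist": 10},
    {"tx": -20, "ty": -550, "tz": -650, "twist": 10},
    {"tx": -20, "ty": -550, "tz": -650, "twist": 10},
    {"tx": -20, "ty": -550, "tz": -650, "twist": 10},
  ],
)

```text
validation failed for argument at $.ro...
```

```bash
python3 - <<'E'
from rig import arm
from h import *
s=arm.get_state()
M=R.from_euler("xyz",s["ee_rot"]).as_matrix(); print(s["time_s"],s["ee_pos"],s["q"],s["contact_force"]); print("tool y yaw",np.degrees(np.arctan2(M[1,1],M[0,1])))
W=arm.get_image("wrist");W["fish"]=1
S=arm.get_image("scene")
c=-cv2.Rodrigues(W["rvec"])[0].T@W["tvec"]; print("cam in tool",M.T@(c-s["ee_pos"]))
b=arm.silhouettes(W,"block"); print([(x['p'],x['bbox']) for x in b])
print(proj(W,box(.598,.2655,.25)).round(0).tolist())
im=W["frame"].copy()
for q in proj(W,box(.598,.2655,.25)): cv2.circle(im,tuple(int(v) for v in q),2,(0,0,255),-1)
cv2.imwrite("pics/b_w.png",im)
u=proj(W,[[.598,.2655,.05]])[0]
for x in b:
    if x['region'][int(u[1]),int(u[0])]:
        r=x['region'].astype(float); print(fitbox([W],[r],(.598,.2655)))
for l in ("seat","lever_grip","lever_pivot","clamp","jaw"): print(l,arm.spot_point(W,l)[:2])
E
```

```text
2.2 [ 0.22419605 -0.5022343   0.23931229] [-1.23559191e+00  3.50690519e-01  1.65175392e+00  8.07432880e-06
  1.13912062e+00 -8.45404481e-02] [0.16865051 0.0921288  0.6236419 ]
tool y yaw -65.95058433034151
cam in tool [-0.13431307  0.00042592 -0.0744399 ]
[]
[[59.0, -124.0], [40.0, -136.0], [42.0, -116.0], [24.0, -126.0], [67.0, -139.0], [50.0, -152.0], [50.0, -130.0], [32.0, -142.0]]
seat []
lever_grip []
lever_pivot []
clamp []
jaw []
```

```bash
ls pics
```

```text
a_scene.png
a_top.png
a_wrist.png
b_w.png
crop_s.png
crop_t.png
```

View pics/b_w.png

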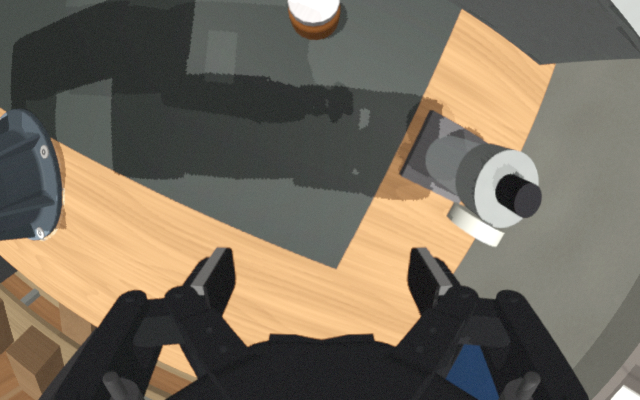

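The picture is unchanged because the move was refused, so the arm is still at its start. I'll resend it with every field filled in.

Request:
drive_tool(
  rows=[
    {"tx": -20, "ty": -550, "tz": -600, "twist": 10, "fingers": 1},
    {"tx": -20, "ty": -550, "tz": -600, "twist": 10, "fingers": 1},
    {"tx": -20, "ty": -550, "tz": -600, "twist": 10, "fingers": 1},
    {"tx": -20, "ty": -550, "tz": -600, "twist": 10, "fingers": 1},
    {"tx": -20, "ty": -550, "tz": -600, "twist": 10, "fingers": 1},
    {"tx": -20, "ty": -550, "tz": -600, "twist": 10, "fingers": 1},
    {"tx": -20, "ty": -550, "tz": -600, "twist": 10, "fingers": 1},
    {"tx": -20, "ty": -550, "tz": -600, "twist": 10, "fingers": 1},
    {"tx": -20, "ty": -550, "tz": -600, "twist": 10, "fingers": 1},
    {"tx": -20, "ty": -550, "tz": -600, "twist": 10, "fingers": 1},
    {"tx": -20, "ty": -550, "tz": -600, "twist": 10, "fingers": 1},
    {"tx": -20, "ty": -550, "tz": -600, "twist": 10, "fingers": 1},
    {"tx": -20, "ty": -550, "tz": -600, "twist": 10, "fingers": 1},
    {"tx": -20, "ty": -550, "tz": -600, "twist": 10, "fingers": 1},
    {"tx": -20, "ty": -550, "tz": -600, "twist": 10, "fingers": 1},
    {"tx": -20, "ty": -550, "tz": -600, "twist": 10, "fingers": 1},
    {"tx": -20, "ty": -550, "tz": -600, "twist": 10, "fingers": 1},
    {"tx": -20, "ty": -550, "tz": -600, "twist": 10, "fingers": 1},
  ],
)

```text
time_s: 4.4
ee_pos: [0.548, 0.246, 0.2587]
ee_rot: [0.002, 1.57, -2.893]
contact_force: [-0.3, -1.0, -0.5]
opening: 0.0852
```

```bash
python3 - <<'E'
from rig import arm
from h import *
s=arm.get_state()
M=R.from_euler("xyz",s["ee_rot"]).as_matrix(); print(s["time_s"],s["ee_pos"],s["q"],s["contact_force"]); print("tool y yaw",np.degrees(np.arctan2(M[1,1],M[0,1])))
W=arm.get_image("wrist");W["fish"]=1
b=arm.silhouettes(W,"block"); print([(x['p'],x['bbox']) for x in b])
im=W["frame"].copy()
u=proj(W,[[.598,.2655,.05]])[0]
for x in b:
    if x['region'][int(u[1]),int(u[0])]:
        r=x['region'].astype(float); f=fitbox([W],[r],(.598,.2655)); print(f)
        for q in proj(W,box(*f)): cv2.circle(im,tuple(int(v) for v in q),2,(0,0,255),-1)
for q in proj(W,box(.598,.2655,.25)): cv2.circle(im,tuple(int(v) for v in q),2,(255,0,255),-1)
cv2.imwrite("pics/c_w.png",im)
E
```

```text
4.4 [0.54800961 0.24601677 0.25870011] [3.44452308e-01 4.25359135e-01 1.49197613e+00 5.51444557e-05
 1.22479937e+00 1.66773087e+00] [-0.27780205 -1.01078912 -0.5264889 ]
tool y yaw -75.81934894447994
[(0.89, [316.4, 125.2, 57.5, 45.7]), (0.77, [408.4, 138.6, 64.7, 47.3]), (0.57, [523.5, 217.9, 192.7, 133.5]), (0.56, [239.6, 63.9, 52.1, 59.0]), (0.17, [629.4, 198.8, 21.2, 39.5])]
-90.0 0.038 [ 0.5994  0.267  -2.9284] 12.2
-75.0 0.039 [0.5995 0.2669 0.2152] 12.3
-59.99999999999999 0.053 [0.5988 0.2667 0.1958] 11.2
-45.0 0.072 [0.5983 0.267  0.1906] 10.9
-29.999999999999996 0.037 [0.5996 0.2665 0.2162] 12.4
-14.999999999999998 0.036 [0.5996 0.2668 0.2172] 12.4
0.0 0.036 [0.5995 0.2668 0.2176] 12.5
14.999999999999998 0.038 [0.5996 0.2669 0.2063] 11.8
29.999999999999996 0.037 [0.5994 0.2668 0.2141] 12.3
45.0 0.037 [0.5995 0.2666 0.211 ] 12.1
59.99999999999999 0.037 [0.5995 0.2667 0.2126] 12.2
75.0 0.102 [0.599  0.2692 0.2212] 12.7
[0.59957636 0.26683085 0.21717081]
```

View pics/c_w.png

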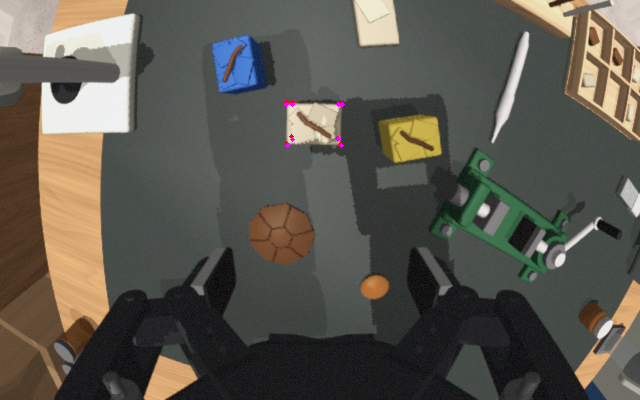

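The wrist view matches well: the block at (0.600, 0.267), yaw 12.4°, with its red corners on the stone at px (287–343, 103–145). Next I descend and grip.

Request:
drive_tool(
  rows=[
    {"tx": 40, "ty": -7.5, "tz": -55, "twist": 1.8, "fingers": 1},
    {"tx": 80, "ty": -7.5, "tz": -55, "twist": 1.8, "fingers": 1},
    {"tx": 120, "ty": -7.5, "tz": -55, "twist": 1.8, "fingers": 1},
    {"tx": 160, "ty": -7.5, "tz": -55, "twist": 1.8, "fingers": 1},
    {"tx": 190, "ty": -7.5, "tz": -55, "twist": 1.8, "fingers": 1},
    {"tx": 215, "ty": -7.5, "tz": -55, "twist": 1.8, "fingers": 1},
    {"tx": 229, "ty": -7.5, "tz": -55, "twist": 1.8, "fingers": 1},
    {"tx": 229, "ty": -7.5, "tz": -55, "twist": 1.8, "fingers": 1},
    {"tx": 229, "ty": -7.5, "tz": -55, "twist": 1.8, "fingers": 1},
  ],
)

```text
time_s: 5.4
ee_pos: [0.6001, 0.2648, 0.0316]
ee_rot: [-3.028, 1.569, 0.327]
contact_force: [0.5, -0.7, 0.2]
opening: 0.0857
```

Request:
drive_tool(
  rows=[
    {"tx": 0, "ty": 0, "tz": 0, "twist": 0, "fingers": 0},
    {"tx": 0, "ty": 0, "tz": 0, "twist": 0, "fingers": 0},
    {"tx": 0, "ty": 0, "tz": 0, "twist": 0, "fingers": 0},
    {"tx": 0, "ty": 0, "tz": 0, "twist": 0, "fingers": 0},
    {"tx": 0, "ty": 0, "tz": 0, "twist": 0, "fingers": 0},
    {"tx": 0, "ty": 0, "tz": 0, "twist": 0, "fingers": 0},
    {"tx": 0, "ty": 0, "tz": 0, "twist": 0, "fingers": 0},
    {"tx": 0, "ty": 0, "tz": 0, "twist": 0, "fingers": 0},
  ],
  force=50,
)

```text
time_s: 6.2
ee_pos: [0.6003, 0.2657, 0.0319]
ee_rot: [-2.972, 1.568, 0.383]
contact_force: [-1.1, 0.6, 7.6]
opening: 0.0574
```

Request:
drive_tool(
  rows=[
    {"tx": -40, "ty": 0, "tz": 0, "twist": 0, "fingers": 0},
    {"tx": -80, "ty": 0, "tz": 0, "twist": 0, "fingers": 0},
    {"tx": -125, "ty": 0, "tz": 0, "twist": 0, "fingers": 0},
    {"tx": -170, "ty": 20, "tz": 8, "twist": -8, "fingers": 0},
    {"tx": -200, "ty": 50, "tz": 20, "twist": -16, "fingers": 0},
    {"tx": -228, "ty": 85, "tz": 35, "twist": -24, "fingers": 0},
    {"tx": -228, "ty": 125, "tz": 52, "twist": -32, "fingers": 0},
    {"tx": -228, "ty": 165, "tz": 69, "twist": -40, "fingers": 0},
    {"tx": -228, "ty": 205, "tz": 86, "twist": -48, "fingers": 0},
    {"tx": -228, "ty": 245, "tz": 103, "twist": -56, "fingers": 0},
    {"tx": -228, "ty": 285, "tz": 120, "twist": -62, "fingers": 0},
    {"tx": -228, "ty": 325, "tz": 137, "twist": -66, "fingers": 0},
    {"tx": -228, "ty": 362, "tz": 151, "twist": -66, "fingers": 0},
    {"tx": -228, "ty": 362, "tz": 151, "twist": -66, "fingers": 0},
    {"tx": -228, "ty": 362, "tz": 151, "twist": -66, "fingers": 0},
  ],
)

```text
time_s: 7.7
ee_pos: [0.5282, -0.1212, 0.2581]
ee_rot: [-1.848, 1.57, 2.657]
contact_force: [0.3, 0.0, -5.4]
opening: 0.0572
```

```bash
python3 - <<'E'
from rig import arm
from h import *
s=arm.get_state()
M=R.from_euler("xyz",s["ee_rot"]).as_matrix(); print(s["time_s"],s["ee_pos"],s["q"],s["contact_force"],s["opening"]); print("tool y yaw",np.degrees(np.arctan2(M[1,1],M[0,1])))
W=arm.get_image("wrist");W["fish"]=1
im=W["frame"].copy()
cv2.imwrite("pics/d_raw.png",im)
obs={}
for l in ("seat","lever_grip","lever_pivot","clamp"):
    r=arm.spot_point(W,l); print(l,[(x['p'],x['position']) for x in r[:2]])
def cl(v,P):
    x,y,a=v[:3];c,s_=np.cos(a),np.sin(a);P=np.atleast_2d(P); return np.c_[x+c*P[:,0]-s_*P[:,1],y+s_*P[:,0]+c*P[:,1],P[:,2]]
v=[.538,-.0303,1.367]
mod=[[-.125,.04,.025],[.125,.04,.025],[-.125,-.04,.025],[.125,-.04,.025]]+[[-.029,j*.023,.066] for j in(-1,1)]+[[.031,j*.023,.066] for j in(-1,1)]+[[-.105,0,.058],[.078,.0,.068],[.098,0,.068]]
uv=proj(W,cl(v,mod)); print(uv.round(1).tolist())
for q in uv: cv2.circle(im,tuple(int(t) for t in q),2,(0,0,255),-1)
np.save("Wd.npy",W,allow_pickle=True)
cv2.imwrite("pics/d_w.png",cv2.resize(im[40:360,160:480],None,fx=1.8,fy=1.8,interpolation=cv2.INTER_CUBIC))
E
```

```text
7.7 [ 0.52818818 -0.12115874  0.25809959] [-3.11463029e-01  3.17261135e-01  1.65019912e+00  1.46693851e-04
  1.17490820e+00 -1.04633191e-01] [ 0.34874173  0.0091969  -5.36462691] 0.057177406542253416
tool y yaw -11.85371629112072
seat [(0.58, [314.3, 92.9])]
lever_grip [(0.88, [392.4, 243.5])]
lever_pivot [(0.78, [311.9, 184.2])]
clamp [(0.89, [313.1, 91.7])]
[[281.2, 193.6], [278.9, -8.0], [345.6, 193.5], [346.4, -8.8], [333.7, 116.4], [289.8, 116.7], [333.8, 59.8], [289.3, 60.3], [312.4, 184.7], [311.4, 16.8], [311.4, -0.4]]
```

View pics/d_raw.png

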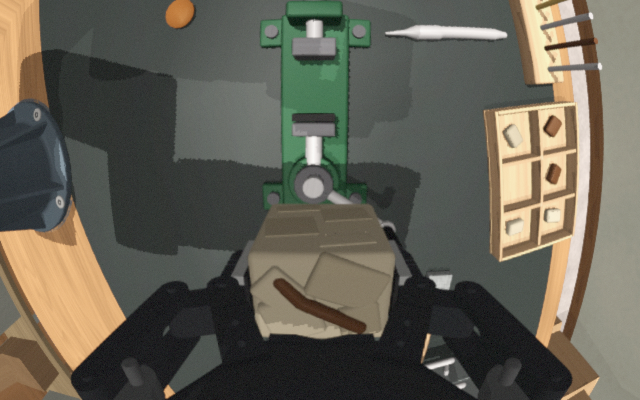

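View pics/d_w.png

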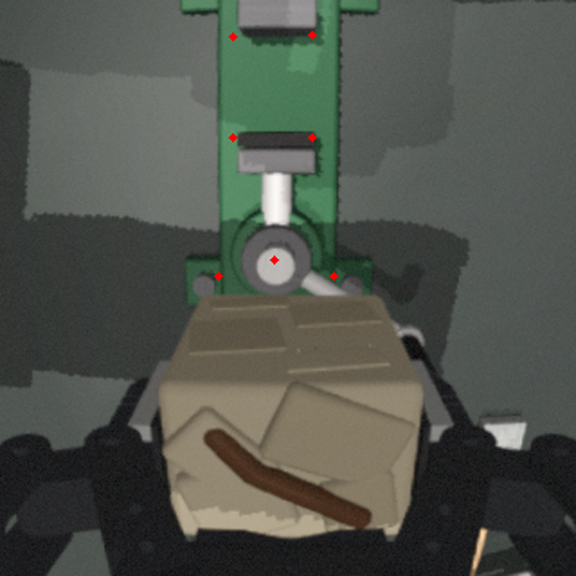

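```bash
python3 - <<'E'
from h import *
W=np.load("Wd.npy",allow_pickle=True).item(); im=W["frame"]
hsv=cv2.cvtColor(im,cv2.COLOR_BGR2HSV); g=(hsv[...,0]>55)&(hsv[...,0]<95)&(hsv[...,1]>110)
L=[];Rr=[]
for r in list(range(52,180,6)):
    c=np.where(g[r,250:380])[0]+250
    a,b=ground(W,(c.min()-.5,r),.025),ground(W,(c.max()+.5,r),.025)
    print(r,c.min(),c.max(),a[:2].round(4),b[:2].round(4),round(np.linalg.norm(a-b),4)); 
    if abs(np.linalg.norm(a-b)-.08)<.004: L.append(a);Rr.append(b)
L=np.array(L);Rr=np.array(Rr)
for Q in(L,Rr,(L+Rr)/2):
    k=np.polyfit(Q[:,1],Q[:,0],1); print("yaw",90-np.degrees(np.arctan(k[0])),"x at y=-.03",np.polyval(k,-.03),"x at -.133",np.polyval(k,-.133))
cv2.imwrite("pics/d2.png",cv2.resize(im[0:210,240:400],None,fx=3.6,fy=2.8,interpolation=cv2.INTER_CUBIC))
E
```

```text
52 347 348 [0.5862 0.0075] [0.5885 0.0071] 0.0023
58 282 347 [0.5106 0.0163] [5.858e-01 2.000e-04] 0.0769
64 282 347 [0.5091 0.0092] [ 0.5843 -0.007 ] 0.0769
70 347 347 [ 0.5817 -0.0139] [ 0.5829 -0.0141] 0.0012
76 346 347 [ 0.5791 -0.0207] [ 0.5814 -0.0211] 0.0023
82 282 347 [ 0.5046 -0.012 ] [ 0.58   -0.0282] 0.0771
88 282 347 [ 0.5031 -0.0191] [ 0.5785 -0.0352] 0.0772
94 282 347 [ 0.5015 -0.0261] [ 0.5771 -0.0422] 0.0773
100 326 346 [ 0.5504 -0.0442] [ 0.5745 -0.049 ] 0.0246
106 282 347 [ 0.4985 -0.0401] [ 0.5743 -0.0562] 0.0775
112 312 347 [ 0.5315 -0.0548] [ 0.5729 -0.0632] 0.0423
118 282 346 [ 0.4953 -0.054 ] [ 0.5703 -0.07  ] 0.0767
124 338 347 [ 0.5585 -0.0749] [ 0.5701 -0.0772] 0.0118
130 282 346 [ 0.4922 -0.068 ] [ 0.5676 -0.084 ] 0.0771
136 336 346 [ 0.5534 -0.0885] [ 0.5662 -0.0911] 0.0131
142 282 346 [ 0.4889 -0.0821] [ 0.5648 -0.0982] 0.0776
148 345 346 [ 0.5611 -0.1048] [ 0.5634 -0.1053] 0.0024
154 282 346 [ 0.4856 -0.0963] [ 0.5621 -0.1125] 0.0782
160 283 345 [ 0.4851 -0.1038] [ 0.5595 -0.1194] 0.0761
166 283 343 [ 0.4834 -0.111 ] [ 0.5557 -0.1262] 0.074
172 290 340 [ 0.49   -0.1201] [ 0.5508 -0.1328] 0.062
178 289 343 [ 0.4871 -0.1271] [ 0.5529 -0.1409] 0.0673
yaw 77.67545513705616 x at y=-.03 0.5005754770997918 x at -.133 0.47807161929262715
yaw 77.74603903636394 x at y=-.03 0.579492667319278 x at -.133 0.5571217187448539
yaw 77.71021231958564 x at y=-.03 0.5400394602686822 x at -.133 0.5176010590282725
```

View pics/d2.png

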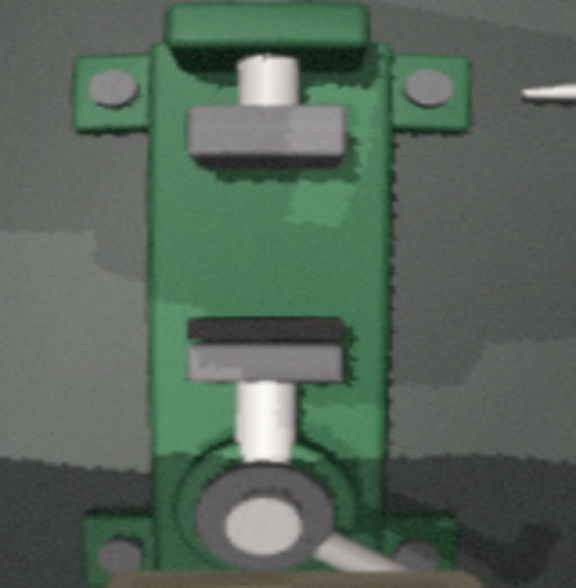

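```bash
python3 - <<'E'
from h import *
W=np.load("Wd.npy",allow_pickle=True).item()
a=np.radians(77.7)
u=np.array([np.cos(a),np.sin(a)]);n=np.array([-u[1],u[0]])
for nm,c,z in(("moving",(313.9,113.5),.066),("back",(313.9,55),.066),("post front",(313.9,18),.068),("foot bolt L",(271,31.5),.012),("pivot cap",(313.2,187),.072)):
    p=ground(W,c,z)[:2]; d=p-np.array([.540,-.03]); print(nm,p.round(4),"along",(d@u).round(4),"lat",(d@n).round(4))
E
```

```text
moving [ 0.535  -0.0562] along -0.0267 lat -0.0007
back [0.5478 0.0046] along 0.0355 lat -0.0002
post front [0.556  0.0442] along 0.0759 lat 0.0002
foot bolt L [0.5037 0.0553] along 0.0756 lat 0.0536
pivot cap [ 0.5181 -0.1323] along -0.1046 lat -0.0004
```

Seen in this picture, the clamp's yaw is 77.7°, its line passes (0.540, −0.030) and the seat is at about (0.540, −0.0305). The back jaw's face stands near +36 mm and the moving face near −27 mm (crop rows 154 and 318). I'll move over the seat, slightly toward the back jaw.

Request:
drive_tool(
  rows=[
    {"tx": 0, "ty": -7, "tz": -45, "twist": 0.4, "fingers": 0},
    {"tx": 0, "ty": -7, "tz": -80, "twist": 0.4, "fingers": 0},
    {"tx": 30, "ty": -7, "tz": -99, "twist": 0.4, "fingers": 0},
    {"tx": 70, "ty": -7, "tz": -99, "twist": 0.4, "fingers": 0},
    {"tx": 110, "ty": -7, "tz": -99, "twist": 0.4, "fingers": 0},
    {"tx": 140, "ty": -7, "tz": -99, "twist": 0.4, "fingers": 0},
    {"tx": 140, "ty": -7, "tz": -99, "twist": 0.4, "fingers": 0},
    {"tx": 140, "ty": -7, "tz": -99, "twist": 0.4, "fingers": 0},
  ],
)

```text
time_s: 8.75
ee_pos: [0.5425, -0.0219, 0.1191]
ee_rot: [1.764, 1.571, -0.018]
contact_force: [0.1, 0.4, -4.2]
opening: 0.0573
```

```bash
cat > st.py <<'E'
from rig import arm
from h import *
def st():
    s=arm.get_state();M=R.from_euler("xyz",s["ee_rot"]).as_matrix()
    print(round(s["time_s"],2),s["ee_pos"].round(4),"yaw",np.degrees(np.arctan2(M[1,1],M[0,1])).round(2),"xdir",M[:,0].round(3),"F",s["contact_force"].round(1),"op",round(s["opening"],4),"q6",s["q"][5].round(2))
    return s,M
E
python3 - <<'E'
from st import *
s,M=st()
t=np.array([.5416,-.0227,.0575]); print("shift",(M.T@(t-s["ee_pos"])*1000).round(1))
for n in("wrist","scene","top"):
    p=arm.get_image(n); cv2.imwrite(f"pics/e_{n}.png",p["frame"] if n=="wrist" else cv2.resize(p["frame"][150:270,240:420],None,fx=4,fy=4,interpolation=cv2.INTER_CUBIC))
E
```

```text
8.75 [ 0.5425 -0.0219  0.1191] yaw -12.11 xdir [ 0. -0. -1.] F [ 0.1  0.4 -4.2] op 0.0573 q6 0.09
shift [61.6 -0.7  1. ]
```

View pics/e_wrist.png

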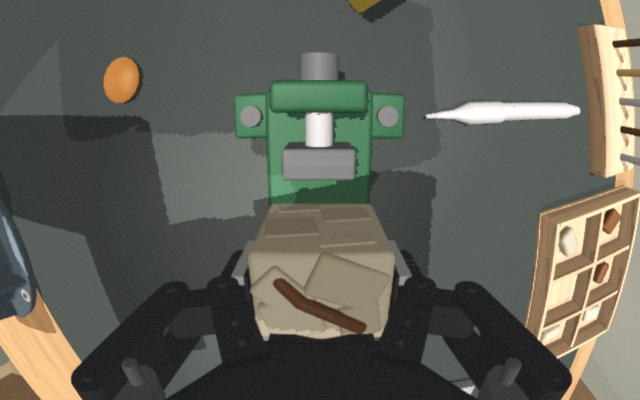

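View pics/e_scene.png

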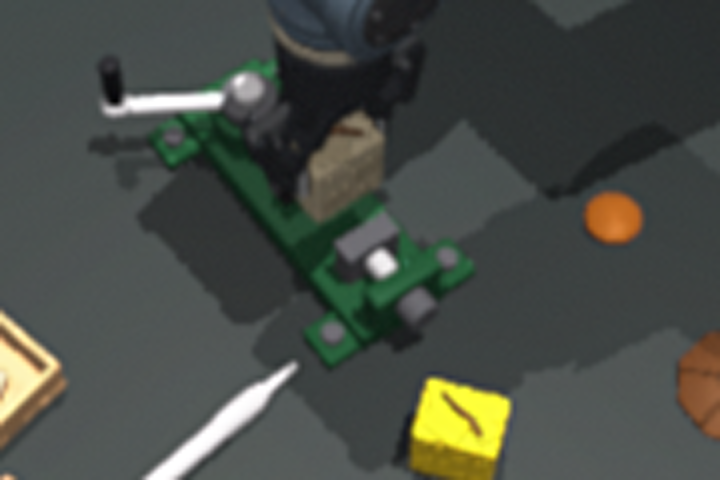

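View pics/e_top.png

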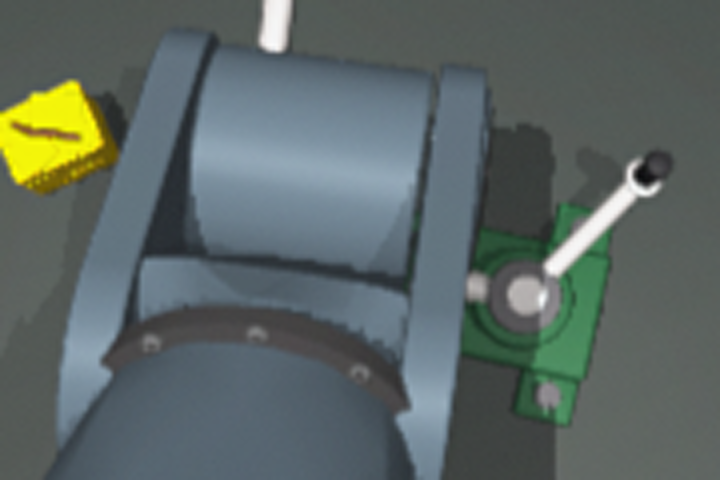

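The wrist view shows the back jaw (px 284–355) centred with the block (250–393) and square to it. I'll lower it.

Request:
drive_tool(
  rows=[
    {"tx": 25, "ty": -0.5, "tz": 1, "twist": 0.2, "fingers": 0},
    {"tx": 45, "ty": -0.5, "tz": 1, "twist": 0.2, "fingers": 0},
    {"tx": 54, "ty": -0.5, "tz": 1, "twist": 0.2, "fingers": 0},
    {"tx": 58, "ty": -0.5, "tz": 1, "twist": 0.2, "fingers": 0},
    {"tx": 59, "ty": -0.5, "tz": 1, "twist": 0.2, "fingers": 0},
    {"tx": 59, "ty": -0.5, "tz": 1, "twist": 0.2, "fingers": 0},
  ],
)

```text
time_s: 9.5
ee_pos: [0.5419, -0.0232, 0.0602]
ee_rot: [1.677, 1.569, -0.11]
contact_force: [-0.1, -0.2, -4.3]
opening: 0.0571
```

Request:
drive_tool(
  rows=[
    {"tx": 1, "ty": 0, "tz": 0, "twist": 0, "fingers": 0},
    {"tx": 2, "ty": 0, "tz": 0, "twist": 0, "fingers": 0},
    {"tx": 3, "ty": 0, "tz": 0, "twist": 0, "fingers": 0},
    {"tx": 3, "ty": 0, "tz": 0, "twist": 0, "fingers": 0},
  ],
)

```text
time_s: 9.9
ee_pos: [0.5415, -0.0232, 0.057]
ee_rot: [1.592, 1.57, -0.195]
contact_force: [-2.3, -0.5, 3.8]
opening: 0.0571
```

The base is felt (Fz −4 to +4). I'll release and rise.

Request:
drive_tool(
  rows=[
    {"tx": 0, "ty": 0, "tz": 0, "twist": 0, "fingers": 1},
    {"tx": 0, "ty": 0, "tz": 0, "twist": 0, "fingers": 1},
    {"tx": 0, "ty": 0, "tz": 0, "twist": 0, "fingers": 1},
    {"tx": 0, "ty": 0, "tz": 0, "twist": 0, "fingers": 1},
    {"tx": -20, "ty": 0, "tz": 0, "twist": 0, "fingers": 1},
    {"tx": -50, "ty": 0, "tz": 0, "twist": 0, "fingers": 1},
    {"tx": -90, "ty": 0, "tz": 0, "twist": 0, "fingers": 1},
    {"tx": -130, "ty": 0, "tz": 25, "twist": 0, "fingers": 1},
    {"tx": -160, "ty": 0, "tz": 60, "twist": 0, "fingers": 1},
    {"tx": -180, "ty": 0, "tz": 90, "twist": 0, "fingers": 1},
    {"tx": -180, "ty": 0, "tz": 90, "twist": 0, "fingers": 1},
  ],
)

```text
time_s: 11.0
ee_pos: [0.5226, -0.1139, 0.2392]
ee_rot: [1.385, 1.566, -0.404]
contact_force: [-0.1, 0.2, 0.6]
opening: 0.0856
```

```bash
python3 - <<'E'
from st import *
s,M=st()
W=arm.get_image("wrist");W["fish"]=1
np.save("Wf.npy",W,allow_pickle=True)
im=W["frame"]; cv2.imwrite("pics/f_raw.png",im)
r=arm.spot_point(W,"lever_grip"); print(r[:1]); 
if r: print(ground(W,r[0]["position"],.1))
b=arm.silhouettes(W,"block"); print([(x['p'],x['bbox']) for x in b])
f=fitbox([W],[b[0]['region'].astype(float)],(.5415,-.0232),.025); print(f)
E
```

```text
11.0 [ 0.5226 -0.1139  0.2392] yaw -12.5 xdir [ 0.005 -0.002 -1.   ] F [-0.1  0.2  0.6] op 0.0856 q6 -0.08
[{'position': [401.8, 252.9], 'p': 0.88}]
[ 0.58941344 -0.19995359  0.1       ]
[(0.68, [319.5, 86.2, 64.0, 54.0])]
-90.0 0.052 [ 0.5419 -0.0253 -1.8074] 76.4
-75.0 0.052 [ 0.5418 -0.0252 -1.8021] 76.7
-59.99999999999999 0.053 [ 0.5421 -0.0251 -1.8126] 76.1
-45.0 0.378 [ 0.5419 -0.0256 -0.7123] 139.2
-29.999999999999996 0.379 [ 0.5423 -0.0256 -0.7214] 138.7
-14.999999999999998 0.375 [ 0.5425 -0.0253  0.2233] 12.8
0.0 0.375 [ 0.5421 -0.0253  0.2311] 13.2
14.999999999999998 0.052 [ 0.542  -0.0252  1.3195] 75.6
29.999999999999996 0.051 [ 0.5418 -0.0253  1.3262] 76.0
45.0 0.051 [ 0.5419 -0.0253  1.336 ] 76.5
59.99999999999999 0.051 [ 0.542  -0.0253  1.3218] 75.7
75.0 0.052 [ 0.542  -0.0254  1.3267] 76.0
[ 0.54190055 -0.02529458  1.33604183]
```

View pics/f_raw.png

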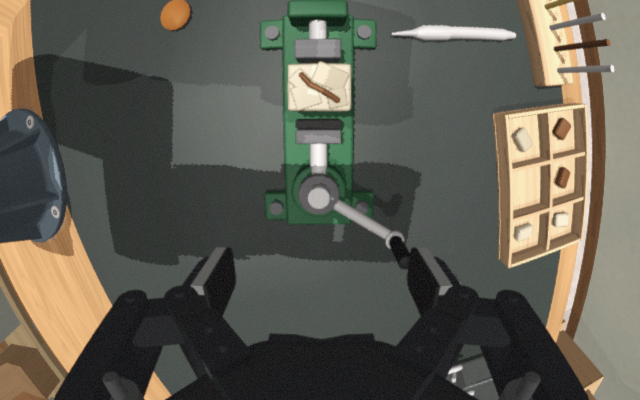

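The block stands square between the jaws, at px (288–351, 60–113). The lever grip is at px (402,253), so θ≈0.16. I'll cage the handle with the fingers along the tangent.

Request:
drive_tool(
  rows=[
    {"tx": 0, "ty": 12, "tz": 10, "twist": -8.5, "fingers": 1},
    {"tx": 0, "ty": 25, "tz": 20, "twist": -17, "fingers": 1},
    {"tx": 0, "ty": 40, "tz": 33, "twist": -25.5, "fingers": 1},
    {"tx": 0, "ty": 55, "tz": 46, "twist": -34, "fingers": 1},
    {"tx": 0, "ty": 70, "tz": 58, "twist": -42.5, "fingers": 1},
    {"tx": 10, "ty": 84, "tz": 69.5, "twist": -51, "fingers": 1},
    {"tx": 40, "ty": 84, "tz": 69.5, "twist": -59.5, "fingers": 1},
    {"tx": 70, "ty": 84, "tz": 69.5, "twist": -59.5, "fingers": 1},
    {"tx": 80, "ty": 84, "tz": 69.5, "twist": -59.5, "fingers": 1},
    {"tx": 80, "ty": 84, "tz": 69.5, "twist": -59.5, "fingers": 1},
  ],
)

```text
time_s: 12.15
ee_pos: [0.5887, -0.1957, 0.1544]
ee_rot: [-2.809, 1.567, 2.727]
contact_force: [0.2, -0.3, 0.8]
opening: 0.0852
```

```bash
python3 - <<'E'
from st import *
s,M=st()
W=arm.get_image("wrist");W["fish"]=1
cv2.imwrite("pics/g_raw.png",W["frame"])
print("shift",(M.T@(np.array([.5894,-.200,.09])-s["ee_pos"])*1000).round(1))
E
```

```text
12.15 [ 0.5887 -0.1957  0.1544] yaw 47.18 xdir [-0.004  0.002 -1.   ] F [ 0.2 -0.3  0.8] op 0.0852 q6 -1.22
shift [64.4 -2.6  3.7]
```

View pics/g_raw.png

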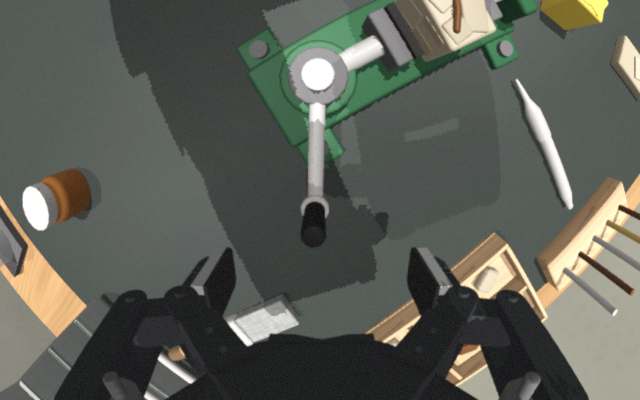

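Request:
drive_tool(
  rows=[
    {"tx": 30, "ty": -2.5, "tz": 4, "twist": 0, "fingers": 1},
    {"tx": 55, "ty": -2.5, "tz": 4, "twist": 0, "fingers": 1},
    {"tx": 64, "ty": -2.5, "tz": 4, "twist": 0, "fingers": 1},
    {"tx": 64, "ty": -2.5, "tz": 4, "twist": 0, "fingers": 0.35},
    {"tx": 64, "ty": -2.5, "tz": 4, "twist": 0, "fingers": 0.35},
    {"tx": 64, "ty": -2.5, "tz": 4, "twist": 0, "fingers": 0.35},
    {"tx": 64, "ty": -2.5, "tz": 4, "twist": 0, "fingers": 0.35},
  ],
)

```text
time_s: 12.9
ee_pos: [0.591, -0.2016, 0.0935]
ee_rot: [0.361, 1.569, -0.387]
contact_force: [0.3, -0.1, -0.6]
opening: 0.0303
```

```bash
cat > arc.py <<'E'
from st import *
import sys
PIV=np.array([.5175,-.1331])
def rep():
    s,M=st(); d=s["ee_pos"][:2]-PIV; ph=np.degrees(np.arctan2(d[1],d[0]))%360
    th=np.radians(77.7+180)+1.2-np.radians(ph); t=np.array([np.sin(np.radians(ph)),-np.cos(np.radians(ph))]); r=d/np.linalg.norm(d)
    F=s["contact_force"][:2]
    print("tcp theta",th.round(3),"r",np.linalg.norm(d).round(4),"drag",-(F@t).round(2),"rad",(F@r).round(2))
    return s,M,ph
def plan(th_list,z=.090):
    s,M,ph=rep()
    yaw0=np.degrees(np.arctan2(M[1,1],M[0,1]))
    for th in th_list:
        p=np.pi+1.2+np.radians(77.7)-th
        X=np.array([*(PIV+.1*np.array([np.cos(p),np.sin(p)])),z]); d=M.T@(X-s["ee_pos"])*1000
        yw=np.degrees(p)+90; tw=-((yw-yaw0+180)%360-180)
        print("th",round(th,3),"tx %.1f ty %.1f tz %.1f twist %.1f"%(*d,tw))
E
python3 - <<'E'
from arc import *
plan(np.arange(.2,.85,.1))
E
```

```text
12.9 [ 0.591  -0.2016  0.0935] yaw 47.15 xdir [ 0.002 -0.001 -1.   ] F [ 0.3 -0.1 -0.6] op 0.0303 q6 -1.23
tcp theta 0.164 r 0.1005 drag 0.13 rad 0.34
th 0.2 tx 3.5 ty -3.6 tz -0.6 twist 2.2
th 0.3 tx 3.5 ty -13.5 tz -1.4 twist 7.9
th 0.4 tx 3.5 ty -23.3 tz -3.3 twist 13.6
th 0.5 tx 3.4 ty -32.9 tz -6.1 twist 19.3
th 0.6 tx 3.4 ty -42.2 tz -9.9 twist 25.1
th 0.7 tx 3.4 ty -51.0 tz -14.6 twist 30.8
th 0.8 tx 3.4 ty -59.3 tz -20.2 twist 36.5
```

Request:
drive_tool(
  rows=[
    {"tx": 2, "ty": -4, "tz": -0.5, "twist": 2, "fingers": 0.35},
    {"tx": 2, "ty": -13.5, "tz": -1.5, "twist": 8, "fingers": 0.35},
    {"tx": 2, "ty": -23.5, "tz": -3.5, "twist": 13.5, "fingers": 0.35},
    {"tx": 2, "ty": -33, "tz": -6, "twist": 19.5, "fingers": 0.35},
    {"tx": 2, "ty": -42, "tz": -10, "twist": 25, "fingers": 0.35},
    {"tx": 2, "ty": -51, "tz": -14.5, "twist": 31, "fingers": 0.35},
  ],
)

```text
time_s: 13.5
ee_pos: [0.5453, -0.2288, 0.0904]
ee_rot: [1.632, 1.569, 0.337]
contact_force: [4.4, 4.2, -0.8]
opening: 0.0299
```

```bash
python3 - <<'E'
from arc import *
plan(np.arange(.7,1.15,.05))
W=arm.get_image("wrist");cv2.imwrite("pics/h_raw.png",W["frame"])
E
```

```text
13.5 [ 0.5453 -0.2288  0.0904] yaw 15.82 xdir [ 0.001  0.001 -1.   ] F [ 4.4  4.2 -0.8] op 0.0299 q6 -0.75
tcp theta 0.702 r 0.0996 drag 5.41 rad -2.85
th 0.7 tx 0.4 ty 0.2 tz 0.4 twist -0.5
th 0.75 tx 0.4 ty -4.8 tz 0.3 twist 2.3
th 0.8 tx 0.4 ty -9.8 tz -0.1 twist 5.2
th 0.85 tx 0.4 ty -14.7 tz -0.6 twist 8.1
th 0.9 tx 0.4 ty -19.7 tz -1.5 twist 10.9
th 0.95 tx 0.4 ty -24.5 tz -2.5 twist 13.8
th 1.0 tx 0.4 ty -29.4 tz -3.8 twist 16.7
th 1.05 tx 0.3 ty -34.1 tz -5.4 twist 19.5
th 1.1 tx 0.3 ty -38.8 tz -7.2 twist 22.4
```

View pics/h_raw.png

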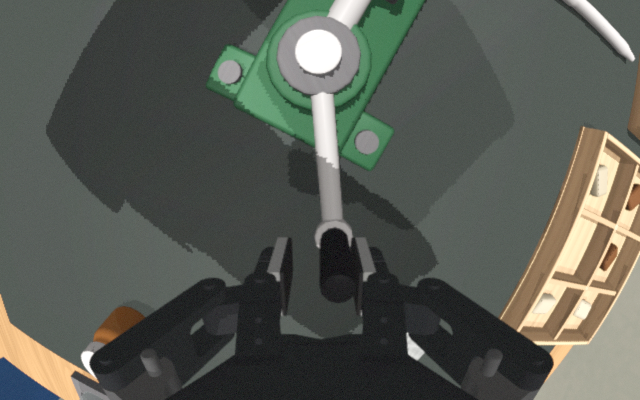

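The handle at (335,265) is being pushed by the trailing right finger. Drag is 5.4 N.

Request:
drive_tool(
  rows=[
    {"tx": 0, "ty": -5, "tz": 0.3, "twist": 2.3, "fingers": 0.35},
    {"tx": 0, "ty": -10, "tz": 0, "twist": 5.2, "fingers": 0.35},
    {"tx": 0, "ty": -14.7, "tz": -0.6, "twist": 8, "fingers": 0.35},
    {"tx": 0, "ty": -19.7, "tz": -1.5, "twist": 11, "fingers": 0.35},
  ],
)

```text
time_s: 13.95
ee_pos: [0.5264, -0.2328, 0.0905]
ee_rot: [1.561, 1.569, 0.079]
contact_force: [5.0, 3.3, -1.6]
opening: 0.03
```

```bash
python3 - <<'E'
from arc import *
plan(np.arange(.9,1.25,.05))
E
```

```text
13.95 [ 0.5264 -0.2328  0.0905] yaw 5.04 xdir [ 0.002  0.    -1.   ] F [ 5.   3.3 -1.6] op 0.03 q6 -0.59
tcp theta 0.896 r 0.1001 drag 5.23 rad -2.84
th 0.9 tx 0.5 ty -0.4 tz -0.1 twist 0.2
th 0.95 tx 0.5 ty -5.4 tz -0.2 twist 3.0
th 1.0 tx 0.5 ty -10.4 tz -0.6 twist 5.9
th 1.05 tx 0.5 ty -15.3 tz -1.3 twist 8.8
th 1.1 tx 0.4 ty -20.2 tz -2.1 twist 11.6
th 1.15 tx 0.4 ty -25.1 tz -3.3 twist 14.5
th 1.2 tx 0.4 ty -29.9 tz -4.6 twist 17.3
```

Request:
drive_tool(
  rows=[
    {"tx": 0, "ty": -5.4, "tz": -0.2, "twist": 3, "fingers": 0.35},
    {"tx": 0, "ty": -10.4, "tz": -0.6, "twist": 6, "fingers": 0.35},
    {"tx": 0, "ty": -15.3, "tz": -1.3, "twist": 9, "fingers": 0.35},
    {"tx": 0, "ty": -20.2, "tz": -2.1, "twist": 11.6, "fingers": 0.35},
  ],
)

```text
time_s: 14.35
ee_pos: [0.5063, -0.2327, 0.0905]
ee_rot: [1.536, 1.569, -0.149]
contact_force: [7.0, 2.6, -3.1]
opening: 0.0299
```

```bash
python3 - <<'E'
from arc import *
plan(np.arange(1.1,1.45,.05))
E
```

```text
14.35 [ 0.5063 -0.2327  0.0905] yaw -6.56 xdir [ 0.002 -0.    -1.   ] F [ 7.   2.6 -3.1] op 0.0299 q6 -0.4
tcp theta 1.098 r 0.1003 drag 6.64 rad -3.37
th 1.1 tx 0.5 ty -0.2 tz -0.3 twist 0.0
th 1.15 tx 0.5 ty -5.2 tz -0.4 twist 2.9
th 1.2 tx 0.5 ty -10.2 tz -0.8 twist 5.7
th 1.25 tx 0.5 ty -15.2 tz -1.4 twist 8.6
th 1.3 tx 0.5 ty -20.1 tz -2.2 twist 11.5
th 1.35 tx 0.5 ty -25.0 tz -3.4 twist 14.3
th 1.4 tx 0.5 ty -29.8 tz -4.7 twist 17.2
```

Request:
drive_tool(
  rows=[
    {"tx": 0, "ty": -5.2, "tz": -0.3, "twist": 3, "fingers": 0.35},
    {"tx": 0, "ty": -10.2, "tz": -0.7, "twist": 5.7, "fingers": 0.35},
  ],
)

```text
time_s: 14.55
ee_pos: [0.4963, -0.2311, 0.0905]
ee_rot: [1.443, 1.568, -0.341]
contact_force: [5.8, 0.3, -3.4]
opening: 0.0298
```

```bash
python3 - <<'E'
from arc import *
plan(np.arange(1.2,1.55,.05))
E
```

```text
14.55 [ 0.4963 -0.2311  0.0905] yaw -12.26 xdir [ 0.002 -0.001 -1.   ] F [ 5.8  0.3 -3.4] op 0.0298 q6 -0.31
tcp theta 1.198 r 0.1003 drag 5.63 rad -1.49
th 1.2 tx 0.5 ty -0.2 tz -0.3 twist 0.0
th 1.25 tx 0.5 ty -5.2 tz -0.4 twist 2.9
th 1.3 tx 0.5 ty -10.2 tz -0.8 twist 5.8
th 1.35 tx 0.5 ty -15.1 tz -1.4 twist 8.6
th 1.4 tx 0.5 ty -20.0 tz -2.3 twist 11.5
th 1.45 tx 0.5 ty -24.9 tz -3.4 twist 14.4
th 1.5 tx 0.5 ty -29.7 tz -4.8 twist 17.2
th 1.55 tx 0.4 ty -34.5 tz -6.4 twist 20.1
```

Drag is still free at about 5.6 N. I'll go on.

Request:
drive_tool(
  rows=[
    {"tx": 0, "ty": -5.2, "tz": -0.3, "twist": 3, "fingers": 0.35},
    {"tx": 0, "ty": -10.2, "tz": -0.7, "twist": 5.7, "fingers": 0.35},
    {"tx": 0, "ty": -15.1, "tz": -1.4, "twist": 8.6, "fingers": 0.35},
  ],
)

```text
time_s: 14.85
ee_pos: [0.4819, -0.227, 0.0906]
ee_rot: [1.416, 1.568, -0.519]
contact_force: [6.6, -3.1, -5.1]
opening: 0.0298
```

```bash
python3 - <<'E'
from arc import *
plan(np.arange(1.35,1.65,.05))
W=arm.get_image("wrist");cv2.imwrite("pics/i_raw.png",W["frame"])
S=arm.get_image("scene");cv2.imwrite("pics/i_s.png",cv2.resize(S["frame"][130:270,230:410],None,fx=4,fy=4,interpolation=cv2.INTER_CUBIC))
E
```

```text
14.85 [ 0.4819 -0.227   0.0906] yaw -20.85 xdir [ 0.003 -0.002 -1.   ] F [ 6.6 -3.1 -5.1] op 0.0298 q6 -0.16
tcp theta 1.348 r 0.1004 drag 7.28 rad 0.59
th 1.35 tx 0.6 ty -0.2 tz -0.4 twist 0.0
th 1.4 tx 0.5 ty -5.2 tz -0.5 twist 2.9
th 1.45 tx 0.5 ty -10.2 tz -0.9 twist 5.8
th 1.5 tx 0.5 ty -15.1 tz -1.5 twist 8.6
th 1.55 tx 0.5 ty -20.1 tz -2.4 twist 11.5
th 1.6 tx 0.5 ty -24.9 tz -3.5 twist 14.4
```

View pics/i_raw.png

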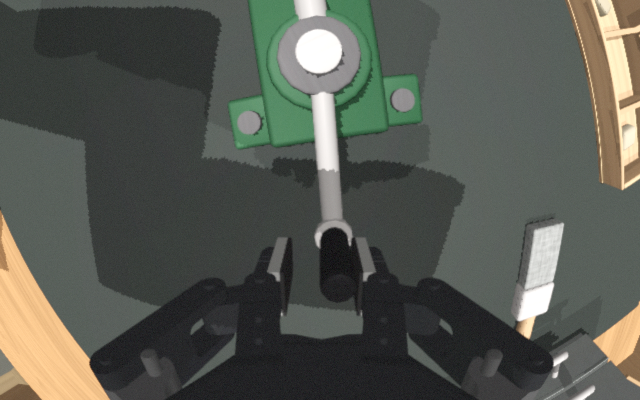

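View pics/i_s.png

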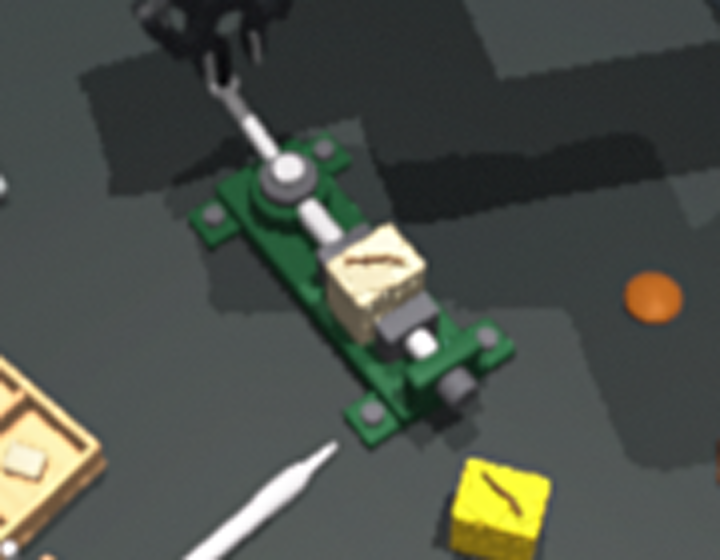

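The scene view shows the stone upright and square, with a small gap left to the back jaw. I'll use smaller steps now.

Request:
drive_tool(
  rows=[
    {"tx": 0, "ty": -5.2, "tz": -0.4, "twist": 3, "fingers": 0.35},
    {"tx": 0, "ty": -10.2, "tz": -0.8, "twist": 5.7, "fingers": 0.35},
  ],
)

```text
time_s: 15.15
ee_pos: [0.4728, -0.223, 0.0907]
ee_rot: [1.392, 1.567, -0.641]
contact_force: [4.9, -6.1, -3.6]
opening: 0.0299
```

```bash
python3 - <<'E'
from arc import *
plan(np.arange(1.45,1.65,.05))
E
```

```text
15.15 [ 0.4728 -0.223   0.0907] yaw -26.52 xdir [ 0.003 -0.002 -1.   ] F [ 4.9 -6.1 -3.6] op 0.0299 q6 -0.07
tcp theta 1.447 r 0.1004 drag 7.06 rad 3.3
th 1.45 tx 0.7 ty -0.3 tz -0.4 twist 0.1
th 1.5 tx 0.7 ty -5.3 tz -0.5 twist 3.0
th 1.55 tx 0.7 ty -10.3 tz -0.9 twist 5.8
th 1.6 tx 0.6 ty -15.2 tz -1.5 twist 8.7
```

Request:
drive_tool(
  rows=[
    {"tx": 0, "ty": -5.2, "tz": -0.4, "twist": 3, "fingers": 0.35},
    {"tx": 0, "ty": -10.2, "tz": -0.8, "twist": 5.7, "fingers": 0.35},
  ],
)

```text
time_s: 15.35
ee_pos: [0.4639, -0.218, 0.0907]
ee_rot: [1.403, 1.567, -0.731]
contact_force: [4.3, -7.6, -4.6]
opening: 0.0302
```

```bash
python3 - <<'E'
from arc import *
plan(np.arange(1.55,1.75,.05))
E
```

```text
15.35 [ 0.4639 -0.218   0.0907] yaw -32.23 xdir [ 0.003 -0.002 -1.   ] F [ 4.3 -7.6 -4.6] op 0.0302 q6 0.03
tcp theta 1.549 r 0.1004 drag 7.72 rad 4.11
th 1.55 tx 0.7 ty -0.1 tz -0.4 twist 0.1
th 1.6 tx 0.7 ty -5.1 tz -0.5 twist 3.0
th 1.65 tx 0.7 ty -10.1 tz -0.9 twist 5.9
th 1.7 tx 0.7 ty -15.1 tz -1.5 twist 8.7
```

Request:
drive_tool(
  rows=[
    {"tx": 0, "ty": -5.1, "tz": 0.5, "twist": 3, "fingers": 0.35},
  ],
)

```text
time_s: 15.45
ee_pos: [0.4594, -0.2153, 0.0907]
ee_rot: [1.628, 1.567, -0.557]
contact_force: [7.3, -1.2, -2.4]
opening: 0.0302
```

```bash
python3 - <<'E'
from arc import *
plan(np.arange(1.6,1.75,.05))
E
```

```text
15.45 [ 0.4594 -0.2153  0.0907] yaw -35.22 xdir [ 0.003 -0.002 -1.   ] F [ 7.3 -1.2 -2.4] op 0.0302 q6 0.08
tcp theta 1.601 r 0.1006 drag 6.68 rad -3.24
th 1.6 tx 0.7 ty 0.1 tz -0.6 twist -0.0
th 1.65 tx 0.7 ty -4.9 tz -0.8 twist 2.9
th 1.7 tx 0.7 ty -9.9 tz -1.1 twist 5.7
```

Request:
drive_tool(
  rows=[
    {"tx": 0, "ty": -5, "tz": -0.2, "twist": 2.9, "fingers": 0.35},
    {"tx": 0, "ty": -8, "tz": -0.4, "twist": 4.6, "fingers": 0.35},
  ],
)

```text
time_s: 15.65
ee_pos: [0.4529, -0.2103, 0.0907]
ee_rot: [1.638, 1.568, -0.627]
contact_force: [5.4, -4.7, -3.3]
opening: 0.0302
```

```bash
python3 - <<'E'
from arc import *
plan(np.arange(1.65,1.85,.05))
E
```

```text
15.65 [ 0.4529 -0.2103  0.0907] yaw -39.81 xdir [ 0.002 -0.002 -1.   ] F [ 5.4 -4.7 -3.3] op 0.0302 q6 0.17
tcp theta 1.682 r 0.1006 drag 7.13 rad 0.12
th 1.65 tx 0.7 ty 3.2 tz -0.7 twist -1.7
th 1.7 tx 0.7 ty -1.8 tz -0.7 twist 1.1
th 1.75 tx 0.7 ty -6.8 tz -0.9 twist 4.0
th 1.8 tx 0.7 ty -11.8 tz -1.4 twist 6.9
th 1.85 tx 0.7 ty -16.7 tz -2.1 twist 9.7
```

Request:
drive_tool(
  rows=[
    {"tx": 0, "ty": -5, "tz": -0.2, "twist": 2.9, "fingers": 0.35},
  ],
)

```text
time_s: 15.75
ee_pos: [0.4494, -0.2072, 0.0907]
ee_rot: [1.645, 1.567, -0.671]
contact_force: [4.4, -5.4, -3.6]
opening: 0.0301
```

```bash
python3 - <<'E'
from arc import *
rep()
E
```

```text
15.75 [ 0.4494 -0.2072  0.0907] yaw -42.68 xdir [ 0.003 -0.002 -1.   ] F [ 4.4 -5.4 -3.6] op 0.0301 q6 0.22
tcp theta 1.729 r 0.1006 drag 6.91 rad 1.05
```

Request:
drive_tool(
  rows=[
    {"tx": 0, "ty": -4, "tz": -0.2, "twist": 2.3, "fingers": 0.35},
  ],
)

```text
time_s: 15.85
ee_pos: [0.4464, -0.2043, 0.0907]
ee_rot: [1.612, 1.568, -0.744]
contact_force: [3.1, -7.9, -2.8]
opening: 0.0303
```

```bash
python3 - <<'E'
from arc import *
plan(np.arange(1.75,1.95,.05))
E
```

```text
15.85 [ 0.4464 -0.2043  0.0907] yaw -45.01 xdir [ 0.002 -0.002 -1.   ] F [ 3.1 -7.9 -2.8] op 0.0303 q6 0.26
tcp theta 1.77 r 0.1007 drag 7.84 rad 3.39
th 1.75 tx 0.7 ty 2.0 tz -0.7 twist -1.2
th 1.8 tx 0.7 ty -3.0 tz -0.7 twist 1.7
th 1.85 tx 0.7 ty -8.0 tz -1.0 twist 4.5
th 1.9 tx 0.7 ty -13.0 tz -1.5 twist 7.4
```

Request:
drive_tool(
  rows=[
    {"tx": 0, "ty": -4, "tz": -0.2, "twist": 2.3, "fingers": 0.35},
  ],
)

```text
time_s: 15.95
ee_pos: [0.4437, -0.2015, 0.0908]
ee_rot: [1.586, 1.568, -0.81]
contact_force: [2.8, -8.4, -2.9]
opening: 0.0298
```

```bash
python3 - <<'E'
from arc import *
rep()
E
```

```text
15.95 [ 0.4437 -0.2015  0.0908] yaw -47.29 xdir [ 0.002 -0.002 -1.   ] F [ 2.8 -8.4 -2.9] op 0.0298 q6 0.3
tcp theta 1.809 r 0.1006 drag 8.1 rad 3.62
```

Request:
drive_tool(
  rows=[
    {"tx": 0, "ty": -4, "tz": -0.2, "twist": 2.3, "fingers": 0.35},
  ],
)

```text
time_s: 16.05
ee_pos: [0.441, -0.1985, 0.0908]
ee_rot: [1.567, 1.568, -0.87]
contact_force: [1.4, -9.9, -2.6]
opening: 0.0299
```

```bash
python3 - <<'E'
from arc import *
rep()
E
```

```text
16.05 [ 0.441  -0.1985  0.0908] yaw -49.59 xdir [ 0.002 -0.002 -1.   ] F [ 1.4 -9.9 -2.6] op 0.0299 q6 0.35
tcp theta 1.848 r 0.1006 drag 8.45 rad 5.39
```

Request:
drive_tool(
  rows=[
    {"tx": 0, "ty": -4, "tz": 0.6, "twist": 2.3, "fingers": 0.35},
  ],
)

```text
time_s: 16.15
ee_pos: [0.4384, -0.1957, 0.0908]
ee_rot: [1.837, 1.567, -0.64]
contact_force: [7.2, -4.1, -4.7]
opening: 0.0301
```

```bash
python3 - <<'E'
from arc import *
rep()
E
```

```text
16.15 [ 0.4384 -0.1957  0.0908] yaw -51.9 xdir [ 0.003 -0.002 -1.   ] F [ 7.2 -4.1 -4.7] op 0.0301 q6 0.39
tcp theta 1.886 r 0.1009 drag 7.65 rad -3.13
```

Request:
drive_tool(
  rows=[
    {"tx": 0, "ty": -3, "tz": 0.2, "twist": 1.7, "fingers": 0.35},
  ],
)

```text
time_s: 16.25
ee_pos: [0.4367, -0.1935, 0.0908]
ee_rot: [1.938, 1.566, -0.568]
contact_force: [8.4, -5.9, -7.5]
opening: 0.0297
```

```bash
python3 - <<'E'
from arc import *
rep()
E
```

```text
16.25 [ 0.4367 -0.1935  0.0908] yaw -53.59 xdir [ 0.004 -0.002 -1.   ] F [ 8.4 -5.9 -7.5] op 0.0297 q6 0.42
tcp theta 1.915 r 0.1009 drag 9.73 rad -3.21
```

```bash
python3 - <<'E'
from arc import *
S=arm.get_image("scene");cv2.imwrite("pics/j_s.png",cv2.resize(S["frame"][160:250,280:380],None,fx=6,fy=6,interpolation=cv2.INTER_CUBIC))
rep()
E
```

```text
16.3 [ 0.4365 -0.1932  0.0908] yaw -53.68 xdir [ 0.004 -0.002 -1.   ] F [ 6.4 -5.2 -4.7] op 0.0299 q6 0.42
tcp theta 1.918 r 0.1009 drag 8.02 rad -2.07
```

View pics/j_s.png

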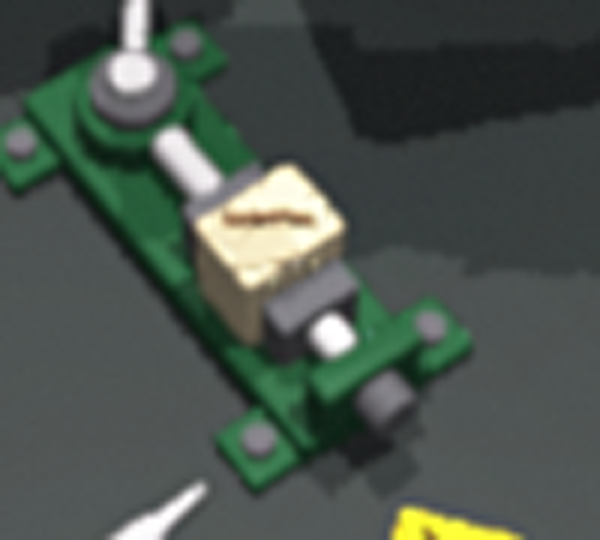

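The stone now appears to touch the back jaw. I'll creep on.

Request:
drive_tool(
  rows=[
    {"tx": 0, "ty": -2, "tz": 0, "twist": 1.1, "fingers": 0.35},
    {"tx": 0, "ty": -4, "tz": -0.1, "twist": 2.3, "fingers": 0.35},
  ],
)

```text
time_s: 16.5
ee_pos: [0.4346, -0.1905, 0.0908]
ee_rot: [1.926, 1.566, -0.619]
contact_force: [8.2, -9.4, -7.8]
opening: 0.0301
```

```bash
python3 - <<'E'
from arc import *
rep()
E
```

```text
16.5 [ 0.4346 -0.1905  0.0908] yaw -55.84 xdir [ 0.004 -0.003 -1.   ] F [ 8.2 -9.4 -7.8] op 0.0301 q6 0.46
tcp theta 1.951 r 0.1008 drag 12.4 rad -1.37
```

Request:
drive_tool(
  rows=[
    {"tx": 0, "ty": -3, "tz": 0, "twist": 1.7, "fingers": 0.35},
  ],
)

```text
time_s: 16.6
ee_pos: [0.4331, -0.1882, 0.0908]
ee_rot: [1.946, 1.565, -0.63]
contact_force: [8.3, -9.7, -8.1]
opening: 0.0299
```

```bash
python3 - <<'E'
from arc import *
rep()
E
```

```text
16.6 [ 0.4331 -0.1882  0.0908] yaw -57.55 xdir [ 0.004 -0.003 -1.   ] F [ 8.3 -9.7 -8.1] op 0.0299 q6 0.5
tcp theta 1.978 r 0.1008 drag 12.66 rad -1.68
```

Drag is about 12.5 N, some 5–6 N above the free drag, with about 10 mm of stiff travel, so the grip is firm. I'll let go here.

Request:
drive_tool(
  rows=[
    {"tx": 0, "ty": 0, "tz": 0, "twist": 0, "fingers": 1},
    {"tx": 0, "ty": 0, "tz": 0, "twist": 0, "fingers": 1},
    {"tx": 0, "ty": 0, "tz": 0, "twist": 0, "fingers": 1},
    {"tx": 0, "ty": 0, "tz": 0, "twist": 0, "fingers": 1},
    {"tx": -20, "ty": 0, "tz": 0, "twist": 0, "fingers": 1},
    {"tx": -60, "ty": 0, "tz": 0, "twist": 0, "fingers": 1},
    {"tx": -100, "ty": 0, "tz": 0, "twist": 0, "fingers": 1},
    {"tx": -140, "ty": 0, "tz": 0, "twist": -6, "fingers": 1},
    {"tx": -160, "ty": 0, "tz": 0, "twist": -14, "fingers": 1},
    {"tx": -160, "ty": 0, "tz": 0, "twist": -22, "fingers": 1},
    {"tx": -160, "ty": 0, "tz": 0, "twist": -30, "fingers": 1},
    {"tx": -160, "ty": 0, "tz": 0, "twist": -38, "fingers": 1},
    {"tx": -160, "ty": 0, "tz": 0, "twist": -45, "fingers": 1},
  ],
)

```text
time_s: 17.9
ee_pos: [0.4311, -0.1865, 0.2503]
ee_rot: [-1.893, 1.571, 2.607]
contact_force: [0.5, -0.7, 0.3]
opening: 0.0854
```

```bash
python3 - <<'E'
from st import *
s,M=st()
W=arm.get_image("wrist");W["fish"]=1; cv2.imwrite("pics/k_w.png",W["frame"])
S=arm.get_image("scene");cv2.imwrite("pics/k_s.png",cv2.resize(S["frame"][130:260,240:400],None,fx=4.5,fy=4.5,interpolation=cv2.INTER_CUBIC))
b=arm.silhouettes(W,"block"); print([(x['p'],x['bbox']) for x in b])
r=arm.spot_point(W,"lever_grip"); print(r[:1])
if r:
    d=ground(W,r[0]["position"],.1)[:2]-[.5175,-.1331]; print("r",np.hypot(*d),"theta",np.pi+1.2+np.radians(77.7)-np.arctan2(d[1],d[0])%(2*np.pi))
E
```

```text
17.9 [ 0.4311 -0.1865  0.2503] yaw -12.2 xdir [-0.  0. -1.] F [ 0.5 -0.7  0.3] op 0.0854 q6 -0.29
[(0.59, [393.5, 13.1, 67.7, 26.2])]
[{'position': [330.5, 192.0], 'p': 0.65}]
r 0.1009101197522384 theta 1.874295771998164
```

View pics/k_w.png

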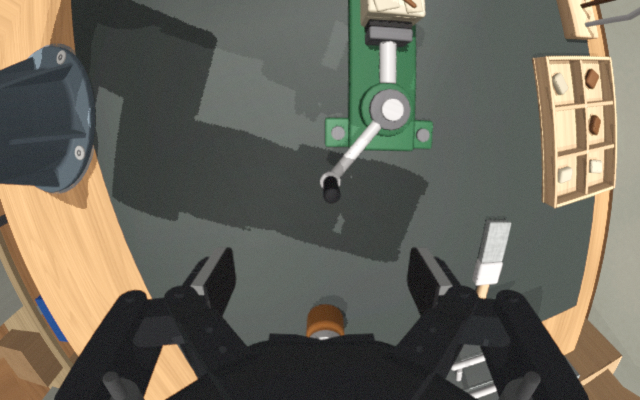

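View pics/k_s.png

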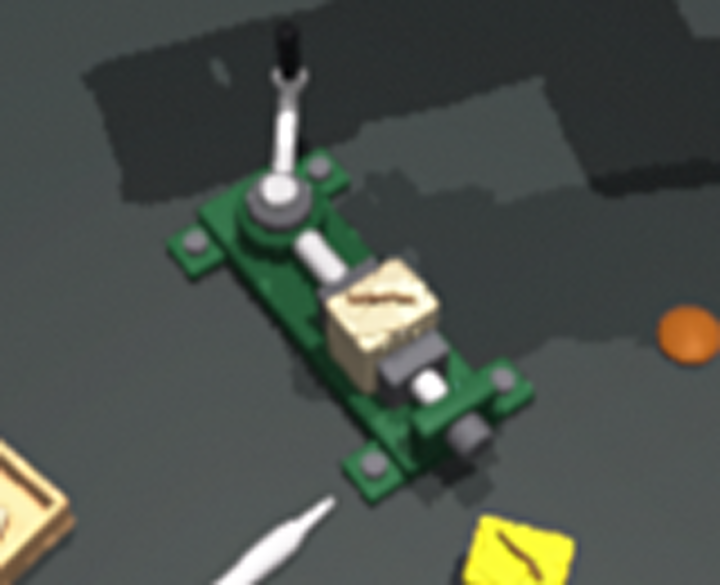

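```bash
python3 - <<'E'
from st import *
st(); print(arm.hand_in())
E
```

```text
18.1 [ 0.4312 -0.1866  0.2503] yaw -12.74 xdir [-0.  0. -1.] F [ 0.6  0.2 -0.6] op 0.0856 q6 -0.29
the job is handed in; nothing more can be done
None
```

I stood the limestone block upright on the clamp's seat and tightened the lever until the stone was gripped firmly. I then let go and handed the job in at about 18 s.

**Placing:** I gripped the block across its 58 mm side. I set it down square to the jaws, about 5–8 mm toward the back jaw.

**Tightening:** Caged loosely between the fingers, the lever dragged 5–8 N while free, about 7 N just before it began to stiffen at around 1.8 rad. I stopped at about 12.7 N, some 5–6 N above free drag and inside the 3–7 N firm range.

**Last checks:**
- **Block:** In the scene view it is upright and square, and it looks held between both jaws. The wrist view shows only its lever-side edge.
- **Lever:** The camera puts it at about 1.87 rad, against about 1.91 rad worked out from the finger position at release. The lever may have eased slightly when let go, or it may be camera error.
- **Arm:** It is clear of everything, with about 0 N contact force.
- **Bystanders:** I touched none of them, and those visible in the last pictures look unmoved. I did not re-measure their positions.

**Uncertain:** The drag readings scattered by about 1 N from sideways friction on the finger. I paused briefly for a picture shortly before the end, and drag is lower just after a stop. The true margin above free drag could therefore be a few newtons more than 5–6 N, still under the 12 N at which the stone cracks. I did not measure the grip force itself.

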